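# Cock the sprung impact tester and load the next glued bar

## Robot

A 7-joint arm with a two-finger parallel gripper is mounted at the origin on a cart in front of the work surface, level with it; the furniture and walls round the work are solid. World frame = base frame: x ahead of the robot, y to its left, z up, the work surface at z = 0. Lengths are in m, angles in rad, forces in N, time in s.
With the tool pointing down it reaches from about 0.4 to 0.9 m from the base axis. Payload 5.5 kg.
Tool frame: the origin (TCP) lies at the very end of the fingers, on their centre line; the grasp point (between the pads) lies 19 mm behind it (pinch_z is the z of the grasp point in the tool frame, in m); z points along the fingers, y is the line along which they close (so a half turn about z gives the same grasp; the last joint's range is limited). The gripper opens to 85 mm and grips with 20 to 120 N. Pads are 22 mm wide; open, the fingers measure 114 mm over their backs; the gripper's body (76 mm by 85 mm) begins 54 mm behind the grasp point. The pads swing forward as they close: fully open they stand 13 mm farther back than shut.
Start: joints at [-1.053, 0.501, -0.427, 1.55, 0.221, 1.138, -0.21], TCP at [0.164, 0.629, 0.231] pointing down, gripper open.
Joint ranges: [-2.88, 2.88], [-0.31, 2.03], [-1.54, 1.56], [0.2, 2.42], [-1.41, 4.55], [0.19, 2.02], [-2.57, 2.57]. Speed limits (rad/s): [2.57, 2.57, 3.14, 3.14, 3.14, 3.14, 3.14].

## Interface

Orientations are given as a unit quaternion [w, x, y, z].
In Python, from station import * gives the robot as it stands.
- The arm moves only by the tool move_arm, never from a script. Its argument "commands" is a list of rows, each a list of 3 entries, a list of its own where there are three numbers: the shift along the world's x, y, z in cm, then the turn, a rotation vector about the world's x, y, z in rad, then the closure, from 0 (fully open) to 1 (shut). In form: [[[x, y, z], [wx, wy, wz], gripper], ...]. A call has 1 to 10 rows; each row is the pose to reach, as a shift and turn from the pose commanded when the call began; what a row does not reach only later rows make up. A row lasts 1/10 s, in which the tool goes at most 50 mm and 8.59 degrees, less where a joint would pass 70% of its speed; a pose out of reach is approached as far as the arm can. A call with a gripper value outside its range is refused whole. The fingers move at their own pace and stop on an object; the grip force is fixed at half the most. Time passes only in rows, so rows that repeat a pose let the fingers close. It gives the time, the measured TCP pose, the force, the opening and the grip force at its end, in the units of the state.
- get_state(): the state, without advancing time (a new reading comes with each control period).
- read_camera(name): name is "scene" or "side" or "wrist"; returns the picture (400x640x3 uint8, red, green, blue); there is no depth.
- camera_model(name): a dict with "fx", "fy", "cx", "cy" (pixels), "rvec" (rotation vector, rad) and "tvec" (3), from world to camera coordinates, as OpenCV has them. Camera axes: x right, y down, z forward; pixel columns grow to the right and rows downward; lengths in m; the calibration is good to about 2 mm. A picture is of the moment at which its call begins: read the wrist's pose just before it. camera_model takes no time and is no camera call; for the wrist camera it gives the pose at the moment of the call.
- job_done(): hands the job in; it is judged then, once.
The state is a dict: "t": time; "joints": joint angles; "dq": joint speeds; "joint_torque": joint torques, N m; "ee_pos": TCP position; "tcp_rot": TCP orientation; "wrist_force": force on the tool from outside, world axes, zero at the start; "ft_torque": the same for the moment, N m; "gripper_width": opening from 0.0 (shut) to 1.0 (fully open); "grasp_force": force on a finger pad.
Only numpy, scipy, OpenCV 4.12 (cv2) and the standard library are available. Lean on these libraries where they do the work, as an engineer would, in place of code of your own. Each camera call takes 0.05 s, during which the arm holds its last target. There are 200 camera calls.

## Task

Make the bench impact tester ready for the next glue-joint test. By its black knob, draw the sprung striker arm back until its catch pin has passed the little catch hook and the arm just meets the rubber buffer, without ramming the buffer, then ease the arm forward until the hair-trigger hook holds it, let go and do not let it snap or fire. Then lay the unbroken glued test bar on the two anvil ledges where the arm used to be, centred and flush against both anvil uprights, and leave the cocked arm and the other things on the bench alone.

Things in the scene. Friction and masses are not known exactly. Their poses are not given: they have to be found in the camera images.
- tester: bench impact tester, fixed: grey base plate 270 (its x) x 250 (its y) mm, plate top 18 mm above the desk, with pivot column, two anvils, striker arm and catch. Origin: centre of the plate's underside; x away from the robot, y left when unturned. The arm's upright pivot is at its x = 85, y = 90 mm
- striker_arm: steel arm, 16 mm wide, underside 70 and top 82 mm above the desk, swings level about the pivot. Origin on the pivot axis at desk height, x outward along the arm. At rest x points 274 deg from the tester's x, its hammer (140 mm out) filling the bar's seat. Drawing back turns it clockwise from above; the spring pulls forward with 5.5 N at the knob at rest, 8 N drawn, nearly constant after
- draw_knob (a point): middle of the black upright knob on the arm, 140 mm from the pivot, 116 mm above the desk; 17 mm thick, straight from 97 to 132 mm, narrower below. Pinch it from above or hold it between slightly open fingers
- catch_pin (a point): lower end of the upright 9 mm catch pin under the arm's tip, 190 mm from the pivot, 38 mm above the desk. The hook holds it when the arm is drawn back about 1 rad from rest; the catch's setting makes that anything from 0.85 to 1.15 rad, so it must be felt
- catch: fixed curved slideway on the plate; origin under the middle of the pin's hooked places, -y the drawing direction. Its carriage, locked anywhere within 57 mm along y (not measured), has the hook: a light lever below 60 mm; the pin pushes its sloped nose aside (under 1 N), then it drops in front of the pin. Hooked, the catch carries 6 N and the knob none. Touching the lever or its tail fires it
- buffer_side (a point): point on the fixed slideway below the rubber buffer (buffer axis 76 mm above the desk, its bracket up to 83 mm; both travel with the carriage). Rubber of 5 N per mm that meets the arm 2.5 mm after the pin passed the hook. Catch and buffer bear 12 N from the arm at most: stop drawing when the force at the knob has risen by 4 to 6 N, then ease forward
- seat (a point): where the middle of the test bar belongs: centred between the anvils, 44 mm above the desk, the bar along the tester's y and its far side touching both uprights
- anvil_left (a point): top front edge of the left anvil's upright, middle of its 18 mm width, 64 mm above the desk. The upright's front face (toward the tester's -x) is what the bar lies against; below it a ledge, top 34 mm above the desk, stands 22 mm forward
- anvil_right (a point): same point of the right anvil, 90 mm from the left one; 72 mm are free between the anvils down to the plate
- test_bar: unbroken glued wooden test bar 20 x 120 x 20 mm, long along its y, two glued pieces with a dark glue line across the middle; origin centre of underside; lies loose on the desk to the right of the tester. 35 g
- sanding_block: sanding block 62 x 110 x 34 mm, lies to the right of the tester, nearer or farther than the test bar; to be left alone
- wood_glue: standing glue bottle 40 x 62 x 200 mm behind the tester; to be left alone
- tape_measure: pocket tape measure 37 x 76 x 65 mm on the right; to be left alone
There are look-alikes about, which are no part of the job. Leave any pink look-alike of the test_bar alone.

How it is judged:
By the outcome, as a careful person would: the job done as asked, in the order asked, and still so for the second after the job is handed in, with the robot touching nothing.
It also fails if it takes over 72 s, if anything falls off the work surface, if the arm or the gripper's body presses on something with over 40 N, if the wrist force passes 120 N, or if a joint passes its speed limit or range.

## Working session

There is one attempt and no reset: what is moved stays moved. The work goes in short steps, Python scripts to look and compute and a tool call to move; the robot and the scene stay as the last step left them, time stands still between calls to the robot, and variables do not carry over. Pictures are saved under pics/ and viewed, at most 10 in all, crops included, and the job is handed in when it is done.

Besides the shell and the picture viewer there is one more tool, called after "Emit:" as name([rows], argument=value, ...), one row to a line, values as JSON. move_arm: Moves the arm, as the interface text tells. Its arguments: {"type":"object","properties":{"commands":{"type":"array","items":{"type":"array"}}},"required":["commands"]}

```bash
mkdir -p pics; cat > h.py <<'E'
from station import *
import numpy as np, cv2
def cam(n):
    m=camera_model(n); R=cv2.Rodrigues(np.array(m['rvec'],float))[0]; t=np.array(m['tvec'],float)
    return m,R,t
def ray(n,u,v,C=None):
    m,R,t=C or cam(n); d=R.T@np.array([(u-m['cx'])/m['fx'],(v-m['cy'])/m['fy'],1.]); return -R.T@t,d
def onz(n,u,v,z,C=None):
    o,d=ray(n,u,v,C); return o+d*(z-o[2])/d[2]
def tri(a,b):
    (o1,d1),(o2,d2)=a,b
    s=np.linalg.lstsq(np.c_[d1,-d2],o2-o1,rcond=None)[0]
    p,q=o1+s[0]*d1,o2+s[1]*d2; return (p+q)/2,np.linalg.norm(p-q)
def proj(n,P,C=None):
    m,R,t=C or cam(n); c=R@np.array(P)+t; return m['fx']*c[0]/c[2]+m['cx'],m['fy']*c[1]/c[2]+m['cy']
def snap(n,f):
    im=read_camera(n); cv2.imwrite('pics/'+f,im[:,:,::-1]); return im
E
python3 - <<'E'
from h import *
np.set_printoptions(precision=3,suppress=True)
a=snap('scene','scene0.png');b=snap('side','side0.png')
for n in('scene','side'):
    m,R,t=cam(n);print(n,m['fx'],-R.T@t,R[2])
s=get_state();print({k:np.round(v,3) for k,v in s.items()})
E
```

```text
scene 387.9140170500979 [ 0.169 -0.646  0.866] [ 0.385  0.51  -0.769]
side 447.0834234014782 [ 0.083 -0.915  0.654] [ 0.452  0.725 -0.519]
{'t': np.float64(0.1), 'joints': array([-1.053,  0.502, -0.427,  1.551,  0.221,  1.138, -0.21 ]), 'dq': array([-0.   , -0.   , -0.   , -0.005,  0.001,  0.   ,  0.001]), 'joint_torque': array([ -0.01 , -57.081,  -5.838, -28.175,   0.01 ,   0.006,  -0.   ]), 'ee_pos': array([0.164, 0.628, 0.23 ]), 'tcp_rot': array([-0.   ,  0.127,  0.992, -0.001]), 'wrist_force': array([-0.221,  0.191, -0.444]), 'ft_torque': array([0.021, 0.003, 0.007]), 'grasp_force': np.float64(0.0), 'gripper_width': np.float64(1.0)}
```

View pics/scene0.png

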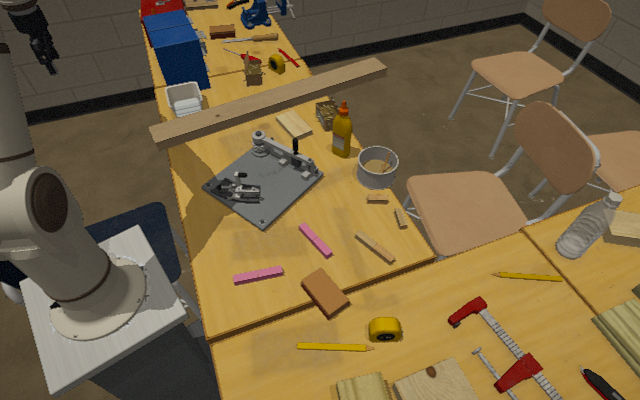

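View pics/side0.png

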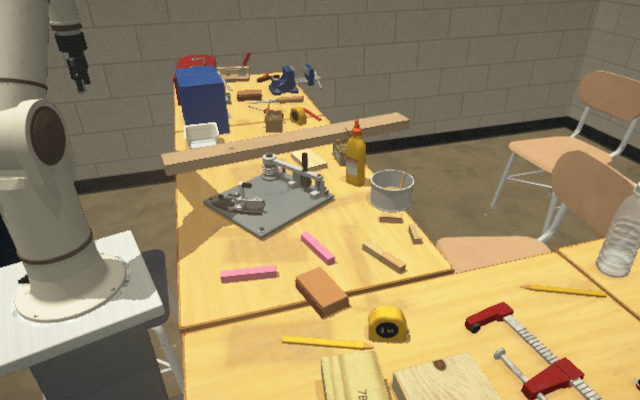

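The pictures show the tester at scene (265,180), its knob at (296,146), and a plank crossing behind it. Bar candidates:
- wooden bar, scene (375,247)
- pink bars at (315,240) and (258,275): look-alikes
- short broken pieces at (377,198) and (400,218)

The unbroken wooden bar at (375,247) fits. I'll confirm it in a crop.

```bash
python3 - <<'E'
from h import *
a=cv2.imread('pics/scene0.png');b=cv2.imread('pics/side0.png')
c1=cv2.resize(a[120:270,195:415],None,fx=3.6,fy=3.6,interpolation=cv2.INTER_CUBIC)[:, :800]
cv2.imwrite('pics/c1.png',c1)
c2=cv2.resize(b[145:280,195:415],None,fx=3.6,fy=3.6,interpolation=cv2.INTER_CUBIC)[:, :800]
cv2.imwrite('pics/c2.png',c2)
# plank ends at top corners: scene & side guess
for s,d in [((150,130),(163,158)),((385,62),(408,115)),((387,71),(409,123)),((156,146),(167,173))]:
    print(tri(ray('scene',*s),ray('side',*d)))
E
```

```text
(array([0.32015831, 0.49629041, 0.01906914]), np.float64(0.0015473427325468254))
(array([1.21922537, 0.32953837, 0.03674935]), np.float64(0.0017943942343994807))
(array([1.20072141, 0.29703656, 0.01919315]), np.float64(0.005649716239360778))
(array([ 0.31303024,  0.44899385, -0.01331285]), np.float64(0.00404085525723242))
```

View pics/c1.png

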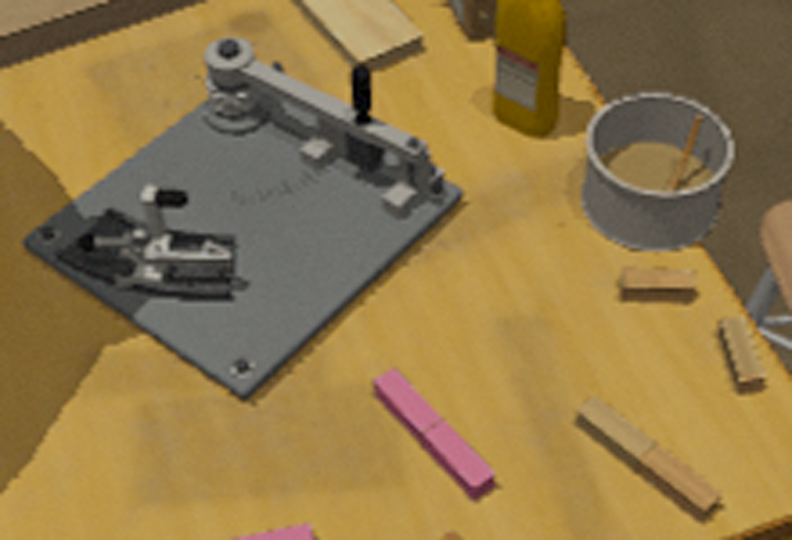

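View pics/c2.png

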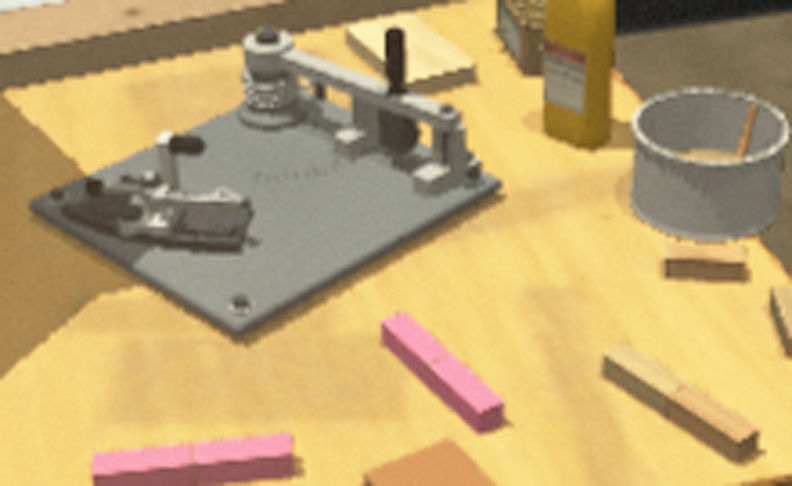

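The crop confirms it: the wooden bar at scene (375,247) is unbroken with a dark glue line mid-length. The others are pink or short broken stubs. Next I work out the positions.

```bash
python3 - <<'E'
from h import *
np.set_printoptions(precision=4,suppress=True)
A=lambda u,v:(195+u/3.6,120+v/3.6)
B=lambda u,v:(195+u/3.6,145+v/3.6)
pl={'L':(A(25,241),B(32,203)),'F':(A(243,391),B(237,334)),'R':(A(462,190),B(502,185))}
P={}
for k,(s,d) in pl.items():
    p,q=onz('scene',*s,.018),onz('side',*d,.018);P[k]=(p+q)/2;print(k,p,q)
print('LF',np.linalg.norm(P['L']-P['F']),'FR',np.linalg.norm(P['F']-P['R']))
x=P['R']-P['F'];print('yaw x',np.arctan2(x[1],x[0]));y=P['L']-P['F'];print('yaw from y',np.arctan2(-y[0],y[1]))
c=(P['L']+P['R'])/2;print('centre',c)
print('knob top', tri(ray('scene',*A(361,68)),ray('side',*B(395,32))))
print('pivot top',tri(ray('scene',*A(229,46)),ray('side',*B(267,37))))
# bar top face z=.02 by mask
a=cv2.imread('pics/scene0.png')
for n,ends in(('scene',[A(592,402),A(712,500)]),('side',[B(616,350),B(750,437)])):
    for e in ends: print(n,'bar end',onz(n,*e,.02))
g=(A(648,450),B(678,393)); print('glue',onz('scene',*g[0],.02),onz('side',*g[1],.02))
E
```

```text
L [0.3476 0.1629 0.018 ] [0.3446 0.1589 0.018 ]
F [ 0.4128 -0.0697  0.018 ] [ 0.4053 -0.081   0.018 ]
R [0.6687 0.0003 0.018 ] [ 0.6607 -0.0118  0.018 ]
LF 0.2444682685832173 FR 0.2649808222278691
yaw x 0.26574237593049965
yaw from y 0.26032044200175913
centre [0.5054 0.0776 0.018 ]
knob top (array([0.6197, 0.0737, 0.1252]), np.float64(0.0028119890037288293))
pivot top (array([0.5717, 0.2072, 0.0799]), np.float64(0.0030718458457413846))
scene bar end [ 0.6153 -0.2317  0.02  ]
scene bar end [ 0.6291 -0.3457  0.02  ]
side bar end [ 0.6073 -0.2345  0.02  ]
side bar end [ 0.6238 -0.3505  0.02  ]
glue [ 0.6206 -0.2879  0.02  ] [ 0.6135 -0.2925  0.02  ]
```

Emit:
move_arm([
  [[0,0,7],[0,0,0],0],
  [[40,-57,7],[0,0,-0.98],0],
  [[40,-57,7],[0,0,-0.98],0],
  [[40,-57,7],[0,0,-0.98],0],
  [[40,-57,7],[0,0,-0.98],0],
  [[40,-57,7],[0,0,-0.98],0],
  [[40,-57,7],[0,0,-0.98],0],
  [[40,-57,7],[0,0,-0.98],0],
  [[40,-57,7],[0,0,-0.98],0],
  [[40,-57,7],[0,0,-0.98],0],
])

```text
t: 1.1
ee_pos: [0.4227, 0.2589, 0.2942]
tcp_rot: [-0.0, 0.579, 0.815, 0.0]
wrist_force: [1.0, 1.4, 1.1]
gripper_width: 1.0
grasp_force: 0.0
```

Emit:
move_arm([
  [[14,-19,0],[0,0,0],0],
  [[14,-19,0],[0,0,0],0],
  [[14,-19,0],[0,0,0],0],
  [[14,-19,0],[0,0,0],0],
  [[14,-19,0],[0,0,0],0],
  [[14,-19,0],[0,0,0],0],
  [[14,-19,0],[0,0,0],0],
  [[14,-19,0],[0,0,0],0],
])

```text
t: 1.9
ee_pos: [0.5614, 0.0723, 0.2938]
tcp_rot: [-0.001, 0.578, 0.816, -0.0]
wrist_force: [-0.3, 0.3, -0.3]
gripper_width: 1.0
grasp_force: 0.0
```

```bash
python3 - <<'E'
from h import *
np.set_printoptions(precision=4,suppress=True)
m,R,t=cam('wrist');print(get_state()['ee_pos'],m['fx'],-R.T@t,R)
im=snap('wrist','w0.png');import pickle;pickle.dump((m,R,t),open('w0.pkl','wb'))
E
```

```text
[0.5614 0.0723 0.2938] 320.8765472315277 [0.5328 0.1513 0.4345] [[ 0.9433  0.3319 -0.0006]
 [ 0.3142 -0.8921  0.3246]
 [ 0.1072 -0.3064 -0.9458]]
```

View pics/w0.png

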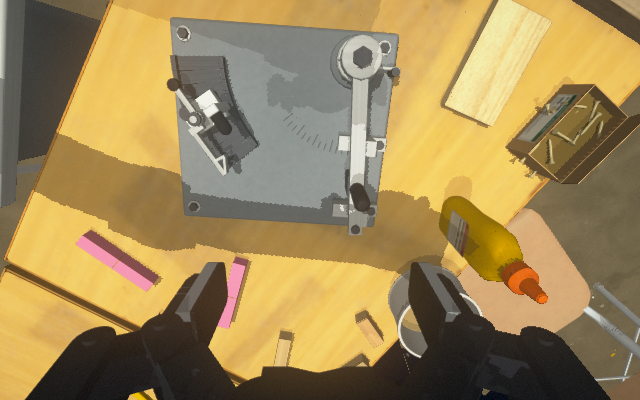

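The wrist view shows the plate with corners near (172,18), (398,33) and (185,215). The pivot hex is at (362,57), the knob at (357,197), the anvil ledges at (345,143) and (340,210), and the catch at (215,115).

```bash
python3 - <<'E'
from h import *;import pickle
np.set_printoptions(precision=4,suppress=True)
C=pickle.load(open('w0.pkl','rb'));im=cv2.imread('pics/w0.png')
g=cv2.cvtColor(im,cv2.COLOR_BGR2GRAY)
m=(g[170:222,335:385]<45).astype(np.uint8);n,l,s,c=cv2.connectedComponentsWithStats(m)
for i in range(1,n):
    if s[i][4]>30: print('dark',s[i][:2]+[335,170],s[i][2:],c[i]+[335,170])
P={k:onz('w',*uv,.018,C) for k,uv in dict(TL=(172,18),TR=(398,33),BL=(185,215),BR=(391,229)).items()}
for k in P: print(k,P[k])
d=lambda a,b:(np.linalg.norm(P[b]-P[a]),np.degrees(np.arctan2(*(P[b]-P[a])[1::-1])))
print(d('TL','TR'),d('BL','BR'),d('BL','TL'),d('BR','TR'),'ctr',sum(P.values())/4)
for z in(.09,.1,.11): print('pivot',z,onz('w',362,57,z,C))
print('knobtop',onz('w',361,203,.132,C),'pinTop',onz('w',355,230,.086,C))
cv2.imwrite('pics/c3.png',np.hstack([cv2.resize(im[125:240,320:400],None,fx=5,fy=5,interpolation=cv2.INTER_CUBIC),cv2.resize(im[55:170,165:245],None,fx=5,fy=5,interpolation=cv2.INTER_CUBIC)]))
E
```

```text
TL [0.3491 0.168  0.018 ]
TR [0.6007 0.24   0.018 ]
BL [ 0.4133 -0.068   0.018 ]
BR [0.6934 0.008  0.018 ]
(np.float64(0.261689505798699), np.float64(15.985080051388167)) (np.float64(0.2901578864865165), np.float64(15.177984235207632)) (np.float64(0.24455281687261862), np.float64(105.22102137678021)) (np.float64(0.2498899480630994), np.float64(111.76792049363979)) ctr [0.5141 0.087  0.018 ]
pivot 0.09 [0.5642 0.1935 0.09  ]
pivot 0.1 [0.5633 0.1922 0.1   ]
pivot 0.11 [0.5624 0.191  0.11  ]
knobtop [0.6097 0.0634 0.132 ] pinTop [0.6274 0.016  0.086 ]
```

View pics/c3.png

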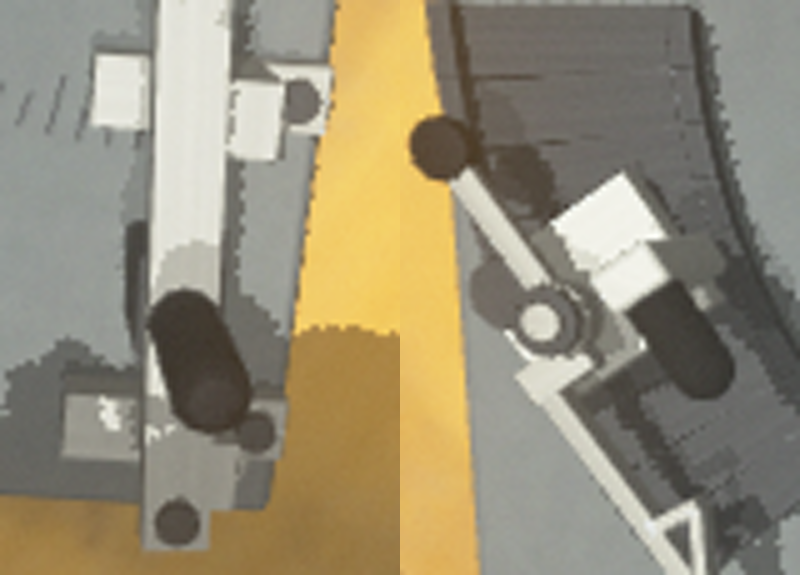

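Emit:
move_arm([
  [[5,-1.1,0],[0,0,0.009],0.55],
  [[5,-1.1,-4],[0,0,0.009],0.55],
  [[5,-1.1,-8],[0,0,0.009],0.55],
  [[5,-1.1,-12],[0,0,0.009],0.55],
  [[5,-1.1,-14],[0,0,0.009],0.55],
  [[5,-1.1,-14],[0,0,0.009],0.55],
  [[5,-1.1,-14],[0,0,0.009],0.55],
])

```text
t: 2.65
ee_pos: [0.6121, 0.0612, 0.1548]
tcp_rot: [-0.0, 0.574, 0.819, 0.0]
wrist_force: [0.1, 0.1, 0.5]
gripper_width: 0.451
grasp_force: 0.0
```

```bash
python3 - <<'E'
from h import *;import pickle
np.set_printoptions(precision=4,suppress=True)
C=pickle.load(open('w0.pkl','rb'));print('knobtop',onz('w',363.6,205,.132,C), 'bottle',onz('scene',342,157,0))
print('pins ledgeL', onz('w',320+115/5,125+85/5,.034,C), 'upL',onz('w',320+255/5,125+120/5,.064,C), 'ledgeR',onz('w',320+100/5,125+425/5,.034,C))
im=snap('wrist','w1.png');pickle.dump(cam('wrist'),open('w1.pkl','wb'))
E
```

```text
knobtop [0.6129 0.0623 0.132 ] bottle [0.7697 0.0349 0.    ]
pins ledgeL [0.5833 0.1023 0.034 ] upL [0.613  0.1092 0.064 ] ledgeR [0.6118 0.0163 0.034 ]
```

View pics/w1.png

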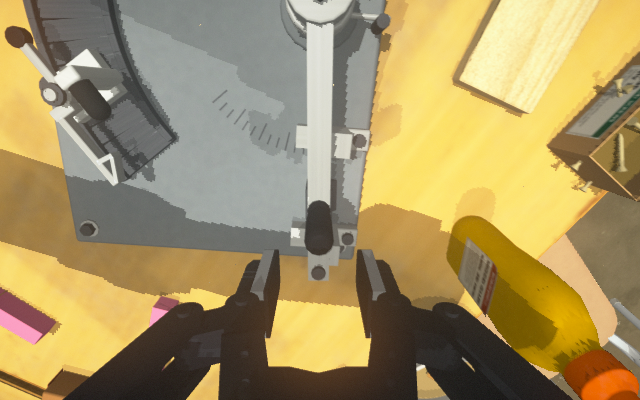

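Emit:
move_arm([
  [[0,0,-3],[0,0,0],0.55],
  [[0,0,-5.5],[0,0,0],0.55],
  [[0,0,-5.5],[0,0,0],0.65],
  [[0,0,-5.5],[0,0,0],0.76],
  [[0,0,-5.5],[0,0,0],0.76],
  [[0,0,-5.5],[0,0,0],0.76],
])

```text
t: 3.3
ee_pos: [0.6137, 0.06, 0.1013]
tcp_rot: [0.001, 0.575, 0.818, 0.001]
wrist_force: [0.5, -0.0, -0.6]
gripper_width: 0.244
grasp_force: 0.0
```

```bash
python3 - <<'E'
import numpy as np
# shifts (cm) along the arc about pivot from rest angle, per 0.1 rad clockwise
P=np.array([.564,.192]);a0=np.radians(289.7);k=lambda q:.14*np.array([np.cos(a0-q),np.sin(a0-q)])
for q in np.arange(.1,1.26,.05):print(round(q,2),np.round((k(q)-k(0))*100,2),'tangent(draw)',np.round([np.sin(a0-q),-np.cos(a0-q)],2))
E
```

```text
0.1 [-1.34 -0.41] tangent(draw) [-0.97 -0.24]
0.15 [-2.02 -0.56] tangent(draw) [-0.98 -0.19]
0.2 [-2.71 -0.67] tangent(draw) [-0.99 -0.14]
0.25 [-3.41 -0.76] tangent(draw) [-1.   -0.09]
0.3 [-4.11 -0.81] tangent(draw) [-1.   -0.04]
0.35 [-4.81 -0.82] tangent(draw) [-1.    0.01]
0.4 [-5.51 -0.8 ] tangent(draw) [-1.    0.06]
0.45 [-6.2  -0.74] tangent(draw) [-0.99  0.11]
0.5 [-6.9  -0.65] tangent(draw) [-0.99  0.16]
0.55 [-7.59 -0.52] tangent(draw) [-0.98  0.2 ]
0.6 [-8.27 -0.36] tangent(draw) [-0.97  0.25]
0.65 [-8.94 -0.17] tangent(draw) [-0.95  0.3 ]
0.7 [-9.6   0.06] tangent(draw) [-0.94  0.35]
0.75 [-10.25   0.32] tangent(draw) [-0.92  0.4 ]
0.8 [-10.89   0.61] tangent(draw) [-0.9   0.44]
0.85 [-11.51   0.94] tangent(draw) [-0.87  0.48]
0.9 [-12.11   1.29] tangent(draw) [-0.85  0.53]
0.95 [-12.7    1.67] tangent(draw) [-0.82  0.57]
1.0 [-13.26   2.09] tangent(draw) [-0.79  0.61]
1.05 [-13.8    2.53] tangent(draw) [-0.76  0.65]
1.1 [-14.33   3.  ] tangent(draw) [-0.73  0.69]
1.15 [-14.82   3.49] tangent(draw) [-0.69  0.72]
1.2 [-15.29   4.01] tangent(draw) [-0.66  0.76]
1.25 [-15.74   4.55] tangent(draw) [-0.62  0.79]
```

Emit:
move_arm([
  [[-0.68,-0.22,0],[0,0,-0.05],0.76],
  [[-1.34,-0.41,0],[0,0,-0.1],0.76],
  [[-2.02,-0.56,0],[0,0,-0.15],0.76],
  [[-2.71,-0.67,0],[0,0,-0.2],0.76],
  [[-3.41,-0.76,0],[0,0,-0.25],0.76],
  [[-4.11,-0.81,0],[0,0,-0.3],0.76],
  [[-4.81,-0.82,0],[0,0,-0.35],0.76],
  [[-5.51,-0.8,0],[0,0,-0.4],0.76],
  [[-6.2,-0.74,0],[0,0,-0.45],0.76],
  [[-6.2,-0.74,0],[0,0,-0.45],0.76],
])

```text
t: 4.3
ee_pos: [0.5531, 0.0525, 0.1012]
tcp_rot: [0.002, 0.743, 0.669, 0.003]
wrist_force: [8.2, -1.9, -3.7]
gripper_width: 0.239
grasp_force: 3.3
```

Emit:
move_arm([
  [[-0.7,0.09,0],[0,0,-0.05],0.76],
  [[-1.39,0.22,0],[0,0,-0.1],0.76],
  [[-2.07,0.38,0],[0,0,-0.15],0.76],
  [[-2.74,0.57,0],[0,0,-0.2],0.76],
  [[-3.4,0.8,0],[0,0,-0.25],0.76],
  [[-4.05,1.06,0],[0,0,-0.3],0.76],
  [[-4.37,1.2,0],[0,0,-0.325],0.76],
  [[-4.37,1.2,0],[0,0,-0.325],0.76],
  [[-4.37,1.2,0],[0,0,-0.325],0.76],
])

```text
t: 5.2
ee_pos: [0.5105, 0.0632, 0.1013]
tcp_rot: [0.002, 0.842, 0.54, 0.003]
wrist_force: [7.1, -3.5, -1.2]
gripper_width: 0.242
grasp_force: 3.8
```

```bash
cat > f.py <<'E'
from h import *
P=np.array([.564,.192]);s=get_state();d=np.array(s['ee_pos'][:2])-P
a=np.arctan2(d[1],d[0])%(2*np.pi);r=np.hypot(*d);f=np.array(s['wrist_force'])
t=np.array([np.sin(a),-np.cos(a)])
print('t',round(s['t'],2),'q',round(np.radians(289.7)-a,4),'r',round(r,4),'Fback',round(-f[:2]@t,2),'Frad',round(f[:2]@d/r,2),'Fz',round(f[2],2),'yaw',round(np.radians(289.7)-2*np.arctan2(s['tcp_rot'][2],s['tcp_rot'][1])-np.pi,3),'w',round(s['gripper_width'],3))
E
python3 f.py; python3 f.py
```

```text
t 5.2 q 0.7373 r 0.1395 Fback 7.89 Frad 0.46 Fz -1.17 yaw 0.774 w 0.242
t 5.2 q 0.7373 r 0.1395 Fback 7.89 Frad 0.46 Fz -1.17 yaw 0.774 w 0.242
```

```bash
python3 - <<'E'
from h import *;import pickle
np.set_printoptions(precision=4,suppress=True)
P=np.array([.564,.192])
for n,uv,z in(('w0',(165+313/5,55+385/5),.076),('w1',(105,117),.076),('w0',(165+295/5,55+515/5),.05),('w1',(112,160),.05)):
    p=onz('w',*uv,z,pickle.load(open(n+'.pkl','rb')));d=p[:2]-P;r=np.hypot(*d);a=np.degrees(np.arctan2(d[1],d[0]))%360
    print(n,p,'r',r,'ang',a,'q centre of arm on contact',np.radians(289.7-a)-np.arcsin(.008/r))
E
```

```text
w0 [0.4541 0.0755 0.076 ] r 0.1601931185506981 ang 226.66992095263865 q centre of arm on contact 1.0501219025529491
w1 [0.4568 0.0746 0.076 ] r 0.15902402854504694 ang 227.60629728257095 q centre of arm on contact 1.0334114508122012
w0 [0.4519 0.0382 0.05  ] r 0.1903287471119614 ang 233.91803982574805 q centre of arm on contact 0.9315339452398849
w1 [0.4514 0.0357 0.05  ] r 0.1926022728484923 ang 234.24018401773202 q centre of arm on contact 0.9264080647783193
```

Emit:
move_arm([
  [[-0.51,0.25,0],[0,0,-0.04],0.76],
  [[-1.0,0.52,0],[0,0,-0.08],0.76],
  [[-1.49,0.8,0],[0,0,-0.12],0.76],
  [[-1.96,1.1,0],[0,0,-0.16],0.76],
  [[-2.41,1.41,0],[0,0,-0.2],0.76],
  [[-2.41,1.41,0],[0,0,-0.2],0.76],
])

```text
t: 5.8
ee_pos: [0.4857, 0.0766, 0.1012]
tcp_rot: [0.002, 0.892, 0.452, 0.003]
wrist_force: [5.8, -7.4, 0.2]
gripper_width: 0.24
grasp_force: 4.2
```

```bash
python3 f.py
```

```text
t 5.8 q 0.9403 r 0.1395 Fback 8.96 Frad 2.89 Fz 0.23 yaw 0.976 w 0.24
```

Emit:
move_arm([
  [[-0.12,0.09,0],[0,0,-0.01],0.76],
  [[-0.24,0.18,0],[0,0,-0.02],0.76],
  [[-0.24,0.18,0],[0,0,-0.02],0.76],
  [[-0.24,0.18,0],[0,0,-0.02],0.76],
])

```text
t: 6.2
ee_pos: [0.4838, 0.0779, 0.1012]
tcp_rot: [0.002, 0.896, 0.444, 0.003]
wrist_force: [5.9, -6.4, 2.2]
gripper_width: 0.239
grasp_force: 4.2
```

```bash
python3 f.py
```

```text
t 6.2 q 0.9566 r 0.1394 Fback 8.54 Frad 1.82 Fz 2.22 yaw 0.995 w 0.239
```

Emit:
move_arm([
  [[-0.12,0.09,0],[0,0,-0.01],0.76],
  [[-0.24,0.18,0],[0,0,-0.02],0.76],
  [[-0.24,0.18,0],[0,0,-0.02],0.76],
  [[-0.24,0.18,0],[0,0,-0.02],0.76],
])

```text
t: 6.6
ee_pos: [0.4815, 0.0796, 0.1012]
tcp_rot: [0.002, 0.901, 0.435, 0.003]
wrist_force: [5.7, -6.9, 2.1]
gripper_width: 0.243
grasp_force: 4.4
```

```bash
python3 f.py
```

```text
t 6.6 q 0.9774 r 0.1394 Fback 8.65 Frad 2.19 Fz 2.11 yaw 1.015 w 0.243
```

Emit:
move_arm([
  [[-0.12,0.09,0],[0,0,-0.01],0.76],
  [[-0.23,0.19,0],[0,0,-0.02],0.76],
  [[-0.23,0.19,0],[0,0,-0.02],0.76],
  [[-0.23,0.19,0],[0,0,-0.02],0.76],
])

```text
t: 7.0
ee_pos: [0.4789, 0.0815, 0.1012]
tcp_rot: [0.002, 0.905, 0.426, 0.003]
wrist_force: [4.4, -7.1, 2.4]
gripper_width: 0.24
grasp_force: 4.2
```

```bash
python3 f.py
```

```text
t 7.0 q 1.0001 r 0.1395 Fback 7.8 Frad 2.99 Fz 2.4 yaw 1.035 w 0.24
```

Emit:
move_arm([
  [[-0.1,0.09,0],[0,0,-0.01],0.76],
  [[-0.19,0.17,0],[0,0,-0.018],0.76],
  [[-0.19,0.17,0],[0,0,-0.018],0.76],
  [[-0.19,0.17,0],[0,0,-0.018],0.76],
])

```text
t: 7.4
ee_pos: [0.4768, 0.0831, 0.1012]
tcp_rot: [0.002, 0.909, 0.417, 0.003]
wrist_force: [4.8, -7.2, 1.9]
gripper_width: 0.241
grasp_force: 4.1
```

```bash
python3 f.py
```

```text
t 7.4 q 1.0189 r 0.1395 Fback 8.22 Frad 2.6 Fz 1.86 yaw 1.053 w 0.241
```

Emit:
move_arm([
  [[-0.1,0.09,0],[0,0,-0.01],0.76],
  [[-0.19,0.17,0],[0,0,-0.018],0.76],
  [[-0.19,0.17,0],[0,0,-0.018],0.76],
  [[-0.19,0.17,0],[0,0,-0.018],0.76],
])

```text
t: 7.8
ee_pos: [0.475, 0.0847, 0.1012]
tcp_rot: [0.002, 0.912, 0.409, 0.003]
wrist_force: [4.1, -8.8, 3.5]
gripper_width: 0.242
grasp_force: 4.3
```

```bash
python3 f.py
```

```text
t 7.8 q 1.0363 r 0.1394 Fback 8.79 Frad 4.15 Fz 3.47 yaw 1.072 w 0.242
```

Emit:
move_arm([
  [[-0.07,0.07,0],[0,0,-0.007],0.76],
  [[-0.14,0.14,0],[0,0,-0.014],0.76],
  [[-0.14,0.14,0],[0,0,-0.014],0.76],
  [[-0.14,0.14,0],[0,0,-0.014],0.76],
])

```text
t: 8.2
ee_pos: [0.4736, 0.0858, 0.1011]
tcp_rot: [0.002, 0.915, 0.403, 0.003]
wrist_force: [4.7, -9.4, 3.8]
gripper_width: 0.241
grasp_force: 4.6
```

```bash
python3 f.py
```

```text
t 8.2 q 1.0491 r 0.1394 Fback 9.66 Frad 4.08 Fz 3.78 yaw 1.086 w 0.241
```

Emit:
move_arm([
  [[-0.07,0.07,0],[0,0,-0.007],0.76],
  [[-0.14,0.14,0],[0,0,-0.014],0.76],
  [[-0.14,0.14,0],[0,0,-0.014],0.76],
  [[-0.14,0.14,0],[0,0,-0.014],0.76],
])

```text
t: 8.6
ee_pos: [0.4731, 0.0864, 0.1012]
tcp_rot: [0.003, 0.918, 0.396, 0.003]
wrist_force: [5.9, -10.7, 1.5]
gripper_width: 0.241
grasp_force: 6.2
```

```bash
python3 f.py
```

```text
t 8.6 q 1.0546 r 0.1393 Fback 11.41 Frad 4.25 Fz 1.52 yaw 1.101 w 0.241
```

Emit:
move_arm([
  [[-0.07,0.07,0],[0,0,-0.007],0.76],
  [[-0.07,0.07,0],[0,0,-0.007],0.76],
  [[-0.07,0.07,0],[0,0,-0.007],0.76],
])

```text
t: 8.9
ee_pos: [0.4729, 0.0867, 0.1012]
tcp_rot: [0.003, 0.92, 0.392, 0.003]
wrist_force: [7.8, -12.1, 0.0]
gripper_width: 0.239
grasp_force: 7.0
```

```bash
python3 f.py
```

```text
t 8.9 q 1.0572 r 0.1392 Fback 13.85 Frad 4.04 Fz 0.04 yaw 1.108 w 0.239
```

Emit:
move_arm([
  [[0.07,-0.07,0],[0,0,0.006],0.76],
  [[0.14,-0.14,0],[0,0,0.012],0.76],
  [[0.21,-0.21,0],[0,0,0.018],0.76],
  [[0.28,-0.28,0],[0,0,0.024],0.76],
  [[0.28,-0.28,0],[0,0,0.024],0.76],
])

```text
t: 9.4
ee_pos: [0.4744, 0.0852, 0.1011]
tcp_rot: [0.002, 0.915, 0.404, 0.003]
wrist_force: [4.1, -7.9, 3.7]
gripper_width: 0.243
grasp_force: 4.4
```

```bash
python3 f.py
```

```text
t 9.4 q 1.042 r 0.1394 Fback 8.25 Frad 3.45 Fz 3.72 yaw 1.083 w 0.243
```

Emit:
move_arm([
  [[0.07,-0.07,0],[0,0,0.006],0.76],
  [[0.14,-0.14,0],[0,0,0.012],0.76],
  [[0.14,-0.14,0],[0,0,0.012],0.76],
  [[0.14,-0.14,0],[0,0,0.012],0.76],
])

```text
t: 9.8
ee_pos: [0.4755, 0.0843, 0.1011]
tcp_rot: [0.002, 0.912, 0.41, 0.002]
wrist_force: [4.1, -6.9, 3.5]
gripper_width: 0.238
grasp_force: 3.9
```

```bash
python3 f.py
```

```text
t 9.8 q 1.0313 r 0.1394 Fback 7.53 Frad 2.72 Fz 3.54 yaw 1.07 w 0.238
```

Emit:
move_arm([
  [[0.07,-0.06,0],[0,0,0.006],0.76],
  [[0.14,-0.13,0],[0,0,0.012],0.76],
  [[0.14,-0.13,0],[0,0,0.012],0.76],
  [[0.14,-0.13,0],[0,0,0.012],0.76],
])

```text
t: 10.2
ee_pos: [0.4758, 0.0844, 0.1005]
tcp_rot: [0.001, 0.91, 0.416, 0.002]
wrist_force: [3.1, -6.2, 4.2]
gripper_width: 0.242
grasp_force: 3.0
```

```bash
python3 f.py
```

```text
t 10.2 q 1.0306 r 0.1392 Fback 6.38 Frad 2.83 Fz 4.18 yaw 1.057 w 0.242
```

Emit:
move_arm([
  [[0.07,-0.06,0],[0,0,0.006],0.76],
  [[0.14,-0.13,0],[0,0,0.012],0.76],
  [[0.14,-0.13,0],[0,0,0.012],0.76],
  [[0.14,-0.13,0],[0,0,0.012],0.76],
])

```text
t: 10.6
ee_pos: [0.4758, 0.0843, 0.0996]
tcp_rot: [0.0, 0.907, 0.421, 0.001]
wrist_force: [3.6, -2.0, 3.5]
gripper_width: 0.24
grasp_force: 2.2
```

```bash
python3 f.py
```

```text
t 10.6 q 1.0302 r 0.1393 Fback 4.02 Frad -0.72 Fz 3.53 yaw 1.045 w 0.24
```

Position holds while the force falls, so the hook is carrying the arm. I keep easing forward.

Emit:
move_arm([
  [[0.07,-0.06,0],[0,0,0.006],0.76],
  [[0.14,-0.13,0],[0,0,0.012],0.76],
  [[0.14,-0.13,0],[0,0,0.012],0.76],
  [[0.14,-0.13,0],[0,0,0.012],0.76],
])

```text
t: 11.0
ee_pos: [0.4752, 0.0831, 0.0987]
tcp_rot: [-0.0, 0.904, 0.427, -0.001]
wrist_force: [-0.1, 0.8, -0.6]
gripper_width: 0.244
grasp_force: 0.0
```

```bash
python3 f.py
```

```text
t 11.0 q 1.0281 r 0.1405 Fback -0.52 Frad -0.54 Fz -0.65 yaw 1.032 w 0.244
```

Emit:
move_arm([
  [[0,0,0],[0,0,0],0.6],
  [[0,0,0],[0,0,0],0.6],
  [[0,0,1],[0,0,0],0.6],
  [[0,0,2.5],[0,0,0],0.6],
  [[0,0,5],[0,0,0],0.6],
  [[0,0,9],[0,0,0],0.6],
  [[0,0,14],[0,0,0],0.6],
  [[3,-4,14],[0,0,0.14],0.6],
  [[6,-8,14],[0,0,0.28],0.5],
  [[8,-12,14],[0,0,0.42],0.4],
])

```text
t: 12.0
ee_pos: [0.5518, -0.0253, 0.241]
tcp_rot: [0.0, 0.803, 0.596, 0.001]
wrist_force: [1.1, -0.8, 0.3]
gripper_width: 0.604
grasp_force: 0.0
```

Emit:
move_arm([
  [[6,-21,0],[0,0,0.4],0.3],
  [[6,-21,0],[0,0,0.4],0.3],
  [[6,-21,0],[0,0,0.4],0.3],
  [[6,-21,0],[0,0,0.4],0.3],
  [[6,-21,0],[0,0,0.4],0.3],
  [[6,-21,-2],[0,0,0.4],0.3],
  [[6,-21,-4],[0,0,0.4],0.3],
  [[6,-21,-4],[0,0,0.4],0.3],
])

```text
t: 12.8
ee_pos: [0.6081, -0.2348, 0.1967]
tcp_rot: [-0.003, 0.672, 0.74, -0.001]
wrist_force: [-0.5, 0.4, -0.3]
gripper_width: 0.7
grasp_force: 0.0
```

```bash
python3 - <<'E'
from h import *;import pickle
s=get_state();print(np.round(s['wrist_force'],2),np.round(s['ee_pos'],4))
C=cam('wrist');im=snap('wrist','w2.png');pickle.dump(C,open('w2.pkl','wb'))
E
```

```text
[-0.51  0.38 -0.27] [ 0.6081 -0.2348  0.1967]
```

View pics/w2.png

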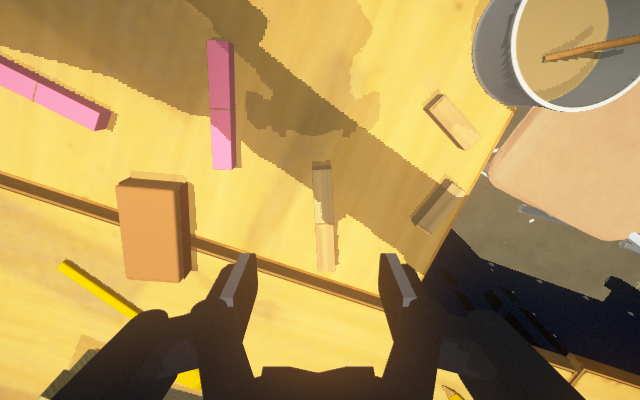

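The wooden bar spans (322,167) to (326,271), with its glue line at row 223.

```bash
python3 - <<'E'
from h import *;import pickle
np.set_printoptions(precision=4,suppress=True)
C=pickle.load(open('w2.pkl','rb'))
a,b,g=[onz('w',*p,.02,C) for p in((322,168),(326,271),(324,223))]
print(a,b,g,(a+b)/2,np.linalg.norm(a-b),'ang',np.degrees(np.arctan2(*(a-b)[1::-1])))
w=onz('w',314,223,.02,C)-onz('w',333,223,.02,C);print(np.linalg.norm(w))
E
```

```text
[ 0.6102 -0.2267  0.02  ] [ 0.6268 -0.345   0.02  ] [ 0.6184 -0.2866  0.02  ] [ 0.6185 -0.2858  0.02  ] 0.11953841665582003 ang 97.98002966938081
0.020396962944614763
```

Emit:
move_arm([
  [[1.0,-5.1,0],[0,0,0.043],0.35],
  [[1.0,-5.1,-5],[0,0,0.043],0.35],
  [[1.0,-5.1,-10],[0,0,0.043],0.35],
  [[1.0,-5.1,-14],[0,0,0.043],0.35],
  [[1.0,-5.1,-16],[0,0,0.043],0.35],
  [[1.0,-5.1,-16],[0,0,0.043],0.35],
  [[1.0,-5.1,-16],[0,0,0.043],0.35],
])

```text
t: 13.55
ee_pos: [0.6215, -0.2867, 0.041]
tcp_rot: [0.001, 0.656, 0.755, 0.0]
wrist_force: [0.9, -0.8, 0.3]
gripper_width: 0.651
grasp_force: 0.0
```

Emit:
move_arm([
  [[-0.3,0,-2],[0,0,0],0.35],
  [[-0.3,0,-3.4],[0,0,0],0.35],
  [[-0.3,0,-3.4],[0,0,0],0.5],
  [[-0.3,0,-3.4],[0,0,0],0.7],
  [[-0.3,0,-3.4],[0,0,0],0.9],
  [[-0.3,0,-3.4],[0,0,0],0.9],
  [[-0.3,0,-3.4],[0,0,0],0.9],
  [[-0.3,0,-3.4],[0,0,0],0.9],
])

```text
t: 14.35
ee_pos: [0.6185, -0.287, 0.0069]
tcp_rot: [0.001, 0.656, 0.755, 0.0]
wrist_force: [0.2, 0.0, 6.3]
gripper_width: 0.212
grasp_force: 62.3
```

Emit:
move_arm([
  [[0,0,2],[0,0,0],0.9],
  [[0,0,6],[0,0,0],0.9],
  [[0,0,11],[0,0,0],0.9],
  [[0,0,16],[0,0,0],0.9],
  [[0,4,19],[0,0,0.06],0.9],
  [[0,9,19],[0,0,0.13],0.9],
  [[0.3,14,19],[0,0,0.13],0.9],
  [[0.6,19,19],[0,0,0.13],0.9],
  [[1,23,19],[0,0,0.13],0.9],
  [[1,26,19],[0,0,0.13],0.9],
])

```text
t: 15.35
ee_pos: [0.6275, -0.0222, 0.1967]
tcp_rot: [-0.0, 0.604, 0.797, 0.001]
wrist_force: [0.3, -0.7, -0.2]
gripper_width: 0.213
grasp_force: 61.4
```

Emit:
move_arm([
  [[0,0,0],[0,0,0],0.9],
  [[0,0,0],[0,0,0],0.9],
])

```text
t: 15.55
ee_pos: [0.6272, -0.0255, 0.1963]
tcp_rot: [0.0, 0.605, 0.797, 0.0]
wrist_force: [-0.0, -0.9, -0.7]
gripper_width: 0.216
grasp_force: 61.4
```

```bash
python3 - <<'E'
from h import *;import pickle
C=cam('wrist');im=snap('wrist','w3.png');pickle.dump((C,get_state()),open('w3.pkl','wb'))
E
```

```text
(no output)
```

View pics/w3.png

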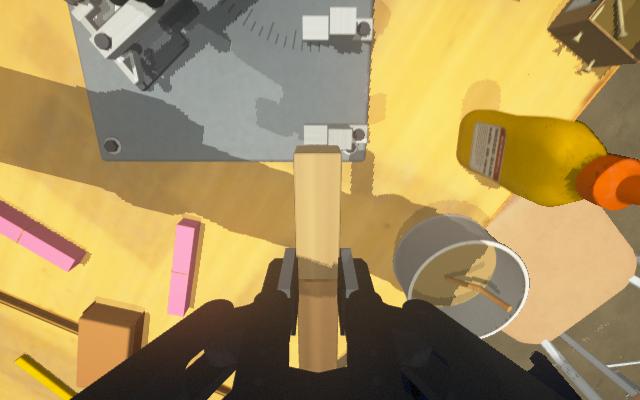

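```bash
python3 - <<'E'
import cv2,numpy as np
np.set_printoptions(linewidth=250)
g=cv2.cvtColor(cv2.imread('pics/w3.png'),cv2.COLOR_BGR2GRAY)
print('u',np.arange(298,374,1)%100)
for v in(14,20,28,34,38,130,136,142):print(v,g[v,298:374])
for u in(310,322,335,342,348):print(u,'v0-48',g[0:48,u],'v118-156',g[118:156,u])
E
```

```text
u [98 99  0  1  2  3  4  5  6  7  8  9 10 11 12 13 14 15 16 17 18 19 20 21 22 23 24 25 26 27 28 29 30 31 32 33 34 35 36 37 38 39 40 41 42 43 44 45 46 47 48 49 50 51 52 53 54 55 56 57 58 59 60 61 62 63 64 65 66 67 68 69 70 71 72 73]
14 [139 136 139 140 139 140 139 140 138 140 139 137 138 138 141 140 140 143 142 142 144 142 142 139 142 141 142 143 141 141 135 125 215 222 222 221 221 221 221 223 223 223 221 221 222 223 224 221 219 221 221 220 219 222 224 225 222 223 176 148 147 147
 146 149 145 146 147 145 146 147 148 142 131 120  97 107]
20 [139 138 138 139 181 221 224 224 223 224 225 224 223 223 224 223 223 223 223 223 223 224 224 224 223 223 224 222 222 222 181 138 216 222 221 221 221 222 222 223 224 222 220 222 223 222 222 220 219 221 220 220 221 221 223 223 222 221 220 220 220 220
 219 220 208 208 202 214 220 219 219 219 219 218 193 122]
28 [138 139 140 139 173 223 226 225 226 226 225 226 226 225 225 225 224 225 226 226 226 225 227 224 226 224 224 224 225 223 172 147 217 222 222 222 220 222 222 223 223 220 221 222 222 223 222 220 221 220 219 220 220 223 223 222 222 208 130  77  77 
[... 2749 characters left out ...]
1 153 190 213 222 223 222 222 223 222 222 223 223 223 223 223 223 223 223 222 222 222 223 222 222 224 223 223 200 154 102  95  94  94  95  98  97  96  94  96  94  96  95] v118-156 [151 149 149 149 148 137 125 121 123 123 130 180 207 208 211 210 207 208 209 208 208 209 208 208 207 207 207 207 207 207 209 175 156 176 170 172 172 171]
348 v0-48 [145 143 144 144 144 144 152 189 211 219 221 221 220 220 221 220 220 219 220 220 220 220 220 220 220 220 221 221 219 220 220 220 220 197 159 104  96  96  98  97  99  96  98  96  96  95  94  94] v118-156 [149 152 149 149 150 140 127 130 125 124 135 184 212 215 213 212 213 213 215 215 213 213 214 213 213 213 213 214 214 213 215 171 119 101 154 219 209 175]
```

```bash
python3 - <<'E'
from h import *;import pickle
np.set_printoptions(precision=4,suppress=True)
C,s=pickle.load(open('w3.pkl','rb'));print('tcp',s['ee_pos'])
o=lambda u,v,z:onz('w',u,v,z,C)
L=[o(329.3,7.0,.064),o(329.3,33.5,.064)];Rr=[o(327.7,128.7,.064),o(327.7,149,.064)]
print('L',L,np.linalg.norm(L[0]-L[1]));print('R',Rr,np.linalg.norm(Rr[0]-Rr[1]))
a=(L[0]+L[1])/2
# right anvil: use its upper edge (left side) + same spacing
print('spacing inner/outer same edge',np.linalg.norm(L[0]-Rr[0]),'yaw y deg',np.degrees(np.arctan2(*(L[0]-Rr[0])[1::-1])))
y=(L[0]-Rr[0])[:2];y/=np.linalg.norm(y);x=np.array([y[1],-y[0]])
mid=((a+Rr[0])[:2]+(L[0]-L[0])[:2])/2-y*.0045
print('anvil mid',mid,'seat centre',mid-x*.010)
# bar in the image: top plane z; bar underside ~ tcp-.007 -> top tcp+.013
zt=s['ee_pos'][2]+.013
g=cv2.cvtColor(cv2.imread('pics/w3.png'),cv2.COLOR_BGR2GRAY).astype(int)
print(g[200,285:350]);print(g[170,285:350]);print('col',g[140:165,318],g[270:290,318])
b=(o(318.5,280,zt),o(318.5,153,zt));print('glue/end at top',b, 'len', np.linalg.norm(b[0]-b[1]))
E
```

```text
tcp [ 0.6272 -0.0273  0.1962]
L [array([0.597 , 0.1128, 0.064 ]), array([0.602 , 0.0957, 0.064 ])] 0.017763435952224696
R [array([0.6208, 0.0266, 0.064 ]), array([0.6255, 0.0103, 0.064 ])] 0.017059823949148022
spacing inner/outer same edge 0.08933211991951713 yaw y deg 105.44758928617445
anvil mid [0.6113 0.0611] seat centre [0.6017 0.0584]
[150 150 151 149 151 151 151 152 153 134 181 196 196 197 198 197 197 197
 200 201 202 203 203 205 205 206 206 205 204 202 201 198 196 196 197 197
 197 197 195 195 194 195 193 191 191 190 191 192 192 192 193 196 194 198
 181 146 151 149 150 149 149 148 146 147 146]
[213 214 213 213 213 212 211 209 186 188 193 198 196 196 199 198 197 198
 199 202 202 204 203 205 204 205 207 205 202 201 199 197 196 196 196 195
 198 196 196 195 196 194 194 194 192 191 191 194 193 193 193 195 195 196
 196 173 137 197 201 200 199 199 200 200 199]
col [210 210 212 214 167 131 119 122 118 119 116 120 120 165 184 194 197 197
 196 196 195 195 197 197 195] [118 118 115 118 118 119 116 115 116  97  99 103 116 117 116 116 115 115
 115 116]
glue/end at top (array([ 0.6268, -0.0252,  0.2092]), array([0.6108, 0.0317, 0.2092])) len 0.05906367986923836
```

Emit:
move_arm([
  [[-1.5,4,0],[0,0,0],0.9],
  [[-2.9,8.3,0],[0,0,0],0.9],
  [[-2.9,8.3,-4],[0,0,0],0.9],
  [[-2.9,8.3,-8],[0,0,0],0.9],
  [[-2.9,8.3,-11],[0,0,0],0.9],
  [[-2.9,8.3,-11],[0,0,0],0.9],
  [[-2.9,8.3,-11],[0,0,0],0.9],
  [[-2.9,8.3,-11],[0,0,0],0.9],
])

```text
t: 16.4
ee_pos: [0.6002, 0.0555, 0.0875]
tcp_rot: [0.001, 0.606, 0.795, 0.001]
wrist_force: [0.2, -0.0, 0.2]
gripper_width: 0.213
grasp_force: 61.5
```

```bash
cat > p.py <<'E'
from h import *
s=get_state();y=np.radians(105.45);Y=np.array([np.cos(y),np.sin(y)]);X=np.array([Y[1],-Y[0]])
d=np.array(s['ee_pos'][:2])-[.6021,.057];f=np.array(s['wrist_force'])
print('x,y err mm',np.round([d@X*1e3,d@Y*1e3],2),'z',round(s['ee_pos'][2],4),'yaw',np.degrees(2*np.arctan2(s['tcp_rot'][2],s['tcp_rot'][1]))-90,'Fx,y,z',np.round([f[:2]@X,f[:2]@Y,f[2]],2),'Tz',np.round(s['ft_torque'],3))
E
python3 p.py
```

```text
x,y err mm [-2.23 -0.91] z 0.0875 yaw 15.377195326395821 Fx,y,z [ 0.22 -0.08  0.17] Tz [0.008 0.036 0.011]
```

Emit:
move_arm([
  [[-0.2,0.04,-1],[0,0,0],0.9],
  [[-0.2,0.04,-2.5],[0,0,0],0.9],
  [[-0.2,0.04,-4],[0,0,0],0.9],
  [[-0.2,0.04,-4],[0,0,0],0.9],
  [[-0.2,0.04,-4],[0,0,0],0.9],
])

```text
t: 16.9
ee_pos: [0.5955, 0.0568, 0.0442]
tcp_rot: [-0.001, 0.605, 0.796, -0.001]
wrist_force: [-0.3, -0.8, 0.1]
gripper_width: 0.217
grasp_force: 61.5
```

```bash
python3 p.py
```

```text
x,y err mm [-6.45  1.6 ] z 0.0442 yaw 15.470927735938147 Fx,y,z [-0.56 -0.72  0.05] Tz [-0.014 -0.051 -0.03 ]
```

Emit:
move_arm([
  [[0.3,-0.03,0],[0,0,0],0.9],
  [[0.3,-0.03,-0.1],[0,0,0],0.9],
  [[0.3,-0.03,-0.2],[0,0,0],0.9],
  [[0.3,-0.03,-0.3],[0,0,0],0.9],
  [[0.3,-0.03,-0.3],[0,0,0],0.9],
  [[0.3,-0.03,-0.3],[0,0,0],0.9],
])

```text
t: 17.5
ee_pos: [0.5992, 0.0567, 0.0423]
tcp_rot: [-0.0, 0.605, 0.796, 0.0]
wrist_force: [-0.1, 0.2, 0.1]
gripper_width: 0.211
grasp_force: 61.5
```

```bash
python3 p.py
```

```text
x,y err mm [-2.84  0.46] z 0.0423 yaw 15.471567774878352 Fx,y,z [-0.07  0.26  0.13] Tz [0.019 0.026 0.019]
```

Emit:
move_arm([
  [[0,-0.04,-0.1],[0,0,0],0.9],
  [[0,-0.04,-0.2],[0,0,0],0.9],
  [[0,-0.04,-0.2],[0,0,0],0.9],
  [[0,-0.04,-0.2],[0,0,0],0.9],
])

```text
t: 17.9
ee_pos: [0.5994, 0.0562, 0.0408]
tcp_rot: [0.0, 0.606, 0.796, 0.0]
wrist_force: [-1.8, -0.1, 6.0]
gripper_width: 0.209
grasp_force: 62.2
```

```bash
python3 p.py
```

```text
x,y err mm [-2.82 -0.05] z 0.0408 yaw 15.467914411599935 Fx,y,z [-1.8   0.35  6.  ] Tz [-0.107  0.403  0.02 ]
```

Emit:
move_arm([
  [[0.1,0.03,0.08],[0,0,0],0.9],
  [[0.2,0.055,0.08],[0,0,0],0.9],
  [[0.3,0.08,0.08],[0,0,0],0.9],
  [[0.34,0.09,0.08],[0,0,0],0.9],
  [[0.34,0.09,0.08],[0,0,0],0.9],
])

```text
t: 18.4
ee_pos: [0.6027, 0.0572, 0.0409]
tcp_rot: [-0.0, 0.605, 0.796, -0.0]
wrist_force: [0.4, 0.3, -0.3]
gripper_width: 0.212
grasp_force: 61.5
```

```bash
python3 p.py
```

```text
x,y err mm [0.63 0.03] z 0.0409 yaw 15.476688157209622 Fx,y,z [ 0.5   0.15 -0.34] Tz [-0.013 -0.012 -0.009]
```

No contact with the uprights yet, so I push on gently.

Emit:
move_arm([
  [[0.1,0.03,0],[0,0,0],0.9],
  [[0.19,0.05,0],[0,0,0],0.9],
  [[0.24,0.07,0],[0,0,0],0.9],
  [[0.24,0.07,0],[0,0,0],0.9],
])

```text
t: 18.8
ee_pos: [0.6033, 0.0574, 0.0409]
tcp_rot: [-0.001, 0.606, 0.796, -0.001]
wrist_force: [-6.0, -1.7, 4.4]
gripper_width: 0.212
grasp_force: 62.0
```

```bash
python3 p.py
```

```text
x,y err mm [1.26 0.04] z 0.0409 yaw 15.454343197772317 Fx,y,z [-6.18 -0.04  4.41] Tz [-0.227  1.106 -0.052]
```

Emit:
move_arm([
  [[0,0,0],[0,0,0],0.7],
  [[0,0,0],[0,0,0],0.6],
  [[0,0,0],[0,0,0],0.55],
  [[0,0,0],[0,0,0],0.55],
  [[0,0,0],[0,0,0],0.55],
])

```text
t: 19.3
ee_pos: [0.6054, 0.058, 0.0412]
tcp_rot: [0.0, 0.605, 0.796, 0.0]
wrist_force: [0.1, 0.4, -0.2]
gripper_width: 0.448
grasp_force: 0.0
```

```bash
python3 p.py
```

```text
x,y err mm [3.42 0.05] z 0.0412 yaw 15.476359521757772 Fx,y,z [ 0.2   0.36 -0.16] Tz [ 0.022 -0.023 -0.015]
```

Emit:
move_arm([
  [[-0.2,0,1],[0,0,0],0.55],
  [[-0.2,0,3],[0,0,0],0.55],
  [[-0.2,0,6],[0,0,0],0.55],
  [[-0.2,0,10],[0,0,0],0.55],
  [[-0.2,0,15],[0,0,0],0.55],
  [[1,-4,18],[0,0,0],0.55],
  [[2,-8,18],[0,0,0],0.55],
  [[2,-8,18],[0,0,0],0.55],
  [[2,-8,18],[0,0,0],0.55],
])

```text
t: 20.2
ee_pos: [0.6249, -0.0241, 0.2219]
tcp_rot: [0.0, 0.607, 0.795, 0.0]
wrist_force: [-0.1, 0.4, -0.1]
gripper_width: 0.45
grasp_force: 0.0
```

```bash
python3 - <<'E'
from h import *;import pickle
C=cam('wrist');im=snap('wrist','w4.png')[:,:,::-1];pickle.dump(C,open('w4.pkl','wb'))
L=proj('w',[.5995,.104,.064],C);print(L,get_state()['ee_pos'])
a=cv2.resize(im[:200,100:420],(800,500),interpolation=cv2.INTER_CUBIC);cv2.imwrite('pics/w4c.png',a)
E
```

```text
(np.float64(329.41269818626677), np.float64(29.419936781844285)) [ 0.62466563 -0.02205765  0.22128979]
```

View pics/w4c.png

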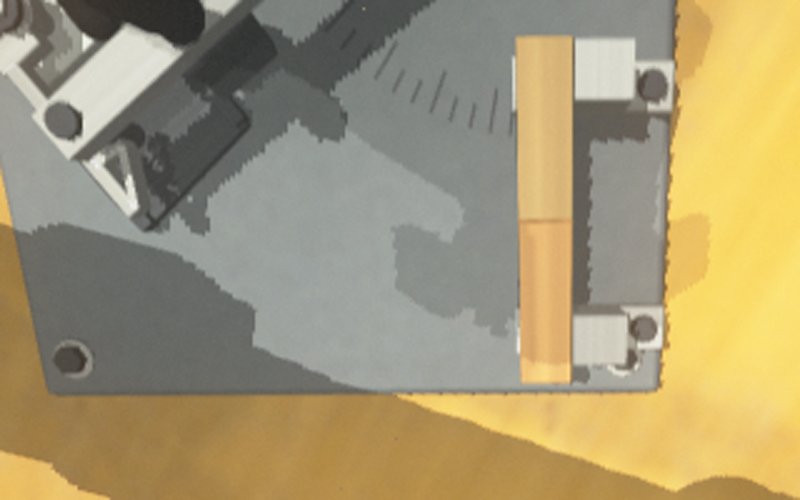

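The bar lies flush on both uprights and the arm is held by the catch. I check the centring with numbers.

```bash
python3 - <<'E'
from h import *;import pickle
C=pickle.load(open('w4.pkl','rb'));g=lambda u,v,z:onz('w',100+u/2.5,v/2.5,z,C)[:2]
y=np.radians(105.45);Y=np.array([np.cos(y),np.sin(y)]);X=np.array([Y[1],-Y[0]]);m=np.array([.6113,.0611])
for k,p in dict(endL=g(545,36,.054),endR=g(546,382,.054),glue=g(546,219,.054),LupOut=g(605,38,.064),LupIn=g(605,101,.064),RupIn=g(600,314,.064),RupOut=g(600,363,.064),farL=g(573,70,.054),farR=g(572,340,.054)).items(): print(k,np.round([(p-m)@X*1e3,(p-m)@Y*1e3],1))
E
```

```text
endL [-9.4 57.5]
endR [ -9.3 -61. ]
glue [-9.2 -1.3]
LupOut [10.3 54.9]
LupIn [10.7 36.2]
RupIn [ 10.4 -34.1]
RupOut [ 10.8 -52. ]
farL [ 0.2 47.1]
farR [  0.7 -44.9]
```

The bar sits about 2.5 mm right of centre, so I regrip it and slide it over.

Emit:
move_arm([
  [[-1.1,4,0],[0,0,0],0.5],
  [[-2.2,7.9,0],[0,0,0],0.5],
  [[-2.2,7.9,0],[0,0,0],0.5],
  [[-2.2,7.9,-4],[0,0,0],0.5],
  [[-2.2,7.9,-8],[0,0,0],0.5],
  [[-2.2,7.9,-12],[0,0,0],0.5],
  [[-2.2,7.9,-13],[0,0,0],0.5],
  [[-2.2,7.9,-13],[0,0,0],0.5],
  [[-2.2,7.9,-13],[0,0,0],0.5],
  [[-2.2,7.9,-13],[0,0,0],0.5],
])

```text
t: 21.25
ee_pos: [0.605, 0.0573, 0.0935]
tcp_rot: [0.001, 0.605, 0.796, 0.002]
wrist_force: [1.3, 1.0, 0.2]
gripper_width: 0.501
grasp_force: 0.0
```

```bash
python3 p.py
```

```text
x,y err mm [ 2.83 -0.5 ] z 0.0935 yaw 15.487771371461179 Fx,y,z [1.54 0.61 0.17] Tz [-0.035  0.012 -0.029]
```

Emit:
move_arm([
  [[-0.2,0,0],[0,0,0],0.5],
  [[-0.2,0,-2.5],[0,0,0],0.5],
  [[-0.2,0,-4.5],[0,0,0],0.5],
  [[-0.2,0,-5],[0,0,0],0.5],
  [[-0.2,0,-5],[0,0,0],0.5],
  [[-0.2,0,-5],[0,0,0],0.5],
  [[-0.2,0,-5],[0,0,0],0.5],
])

```text
t: 21.95
ee_pos: [0.6022, 0.0569, 0.0424]
tcp_rot: [0.001, 0.606, 0.796, 0.001]
wrist_force: [0.2, -0.4, 0.1]
gripper_width: 0.5
grasp_force: 0.0
```

```bash
python3 p.py
```

```text
x,y err mm [ 0.05 -0.08] z 0.0424 yaw 15.466744523495862 Fx,y,z [ 0.12 -0.5   0.09] Tz [ 0.017 -0.016 -0.008]
```

Emit:
move_arm([
  [[0,0,0],[0,0,0],0.7],
  [[0,0,0],[0,0,0],0.9],
  [[0,0,0],[0,0,0],0.9],
  [[0,0,0],[0,0,0],0.9],
  [[-0.03,0.12,0],[0,0,0],0.9],
  [[-0.07,0.24,0],[0,0,0],0.9],
  [[-0.07,0.24,0],[0,0,0],0.9],
  [[-0.07,0.24,0],[0,0,0],0.9],
])

```text
t: 22.75
ee_pos: [0.6017, 0.0582, 0.0422]
tcp_rot: [0.001, 0.606, 0.796, 0.0]
wrist_force: [1.4, -2.3, 5.2]
gripper_width: 0.215
grasp_force: 60.6
```

```bash
python3 p.py
```

```text
x,y err mm [-0.07  1.22] z 0.0422 yaw 15.422736343780002 Fx,y,z [ 0.71 -2.62  5.24] Tz [-0.559 -0.035  0.011]
```

Emit:
move_arm([
  [[-0.03,0.12,0.05],[0,0,0],0.9],
  [[-0.03,0.12,0.05],[0,0,0],0.9],
  [[0.07,0.15,0.05],[0,0,0],0.9],
  [[0.17,0.17,0.05],[0,0,0],0.9],
  [[0.25,0.2,0.05],[0,0,0],0.9],
  [[0.31,0.21,0.05],[0,0,0],0.9],
  [[0.31,0.21,0.05],[0,0,0],0.9],
])

```text
t: 23.45
ee_pos: [0.6009, 0.0602, 0.0421]
tcp_rot: [-0.002, 0.606, 0.796, -0.002]
wrist_force: [-8.1, -3.8, 14.8]
gripper_width: 0.21
grasp_force: 61.9
```

```bash
python3 p.py
```

```text
x,y err mm [-0.28  3.43] z 0.0421 yaw 15.436432790578465 Fx,y,z [-8.78 -1.49 14.81] Tz [-0.763  1.814 -0.028]
```

Emit:
move_arm([
  [[-0.01,-0.06,0.1],[0,0,0],0.9],
  [[-0.01,-0.06,0.1],[0,0,0],0.7],
  [[-0.01,-0.06,0.1],[0,0,0],0.6],
  [[-0.01,-0.06,0.1],[0,0,0],0.5],
  [[-0.01,-0.06,0.1],[0,0,0],0.5],
  [[-0.01,-0.06,0.1],[0,0,0],0.5],
])

```text
t: 24.05
ee_pos: [0.6033, 0.0609, 0.0424]
tcp_rot: [-0.0, 0.605, 0.796, -0.0]
wrist_force: [-0.0, -0.1, -0.3]
gripper_width: 0.501
grasp_force: 0.0
```

```bash
python3 p.py
```

```text
x,y err mm [2.22 3.45] z 0.0424 yaw 15.48287121805285 Fx,y,z [-0.05 -0.08 -0.26] Tz [ 0.013  0.042 -0.022]
```

Emit:
move_arm([
  [[-0.1,0,1],[0,0,0],0.5],
  [[-0.1,0,3],[0,0,0],0.5],
  [[-0.1,0,6],[0,0,0],0.5],
  [[-0.1,0,10],[0,0,0],0.5],
  [[-0.1,0,15],[0,0,0],0.5],
  [[1,-4,18],[0,0,0],0.5],
  [[2,-8,18],[0,0,0],0.5],
  [[2,-8,18],[0,0,0],0.5],
])

```text
t: 24.85
ee_pos: [0.6249, -0.0282, 0.2258]
tcp_rot: [0.004, 0.609, 0.793, -0.0]
wrist_force: [0.2, -1.2, -0.8]
gripper_width: 0.502
grasp_force: 0.0
```

Emit:
move_arm([
  [[0,0,0],[0,0,0],0.5],
  [[0,0,0],[0,0,0],0.5],
  [[0,0,0],[0,0,0],0.5],
])

```text
t: 25.15
ee_pos: [0.6229, -0.0174, 0.2222]
tcp_rot: [-0.001, 0.605, 0.797, 0.0]
wrist_force: [-0.1, 0.5, 0.2]
gripper_width: 0.501
grasp_force: 0.0
```

```bash
python3 - <<'E'
from h import *;import pickle
C=cam('wrist');im=snap('wrist','w5.png')[:,:,::-1]
g=cv2.cvtColor(im,cv2.COLOR_BGR2GRAY).astype(int);hsv=cv2.cvtColor(im,cv2.COLOR_BGR2HSV)
y=np.radians(105.45);Y=np.array([np.cos(y),np.sin(y)]);X=np.array([Y[1],-Y[0]]);m=np.array([.6113,.0611])
T=lambda u,v,z:np.round([(onz('w',u,v,z,C)[:2]-m)@X*1e3,(onz('w',u,v,z,C)[:2]-m)@Y*1e3],1)
u,v=proj('w',[.6017,.0584,.054],C);u=int(u);print(u,v)
s=(hsv[:,:,1]>80)&(hsv[:,:,0]<25)
col=np.where(s[:int(v)+85,u])[0];print('saturated rows',col[0],col[-1],T(u,col[0],.054),T(u,col[-1]+1,.054))
print('col bar',list(g[int(v)-70:int(v)+90,u]))
w=u+int(.02/.02*22);print('row0',int(v)-70);print('col upr',list(g[int(v)-70:int(v)+90,w]))
for r in(int(v)-45,int(v)+40): 
    q=np.where(s[r,u-20:u+25])[0]+u-20;print('bar cols',r,q[0],q[-1],T(q[0],r,.054),T(q[-1]+1,r,.054))
pickle.dump(C,open('w5.pkl','wb'))
E
```

```text
318 94.52488381199257
saturated rows 20 178 [-10.6  60.5] [-10.1 -80.2]
col bar [np.int64(187), np.int64(188), np.int64(188), np.int64(188), np.int64(189), np.int64(190), np.int64(188), np.int64(189), np.int64(190), np.int64(189), np.int64(189), np.int64(188), np.int64(187), np.int64(188), np.int64(189), np.int64(191), np.int64(190), np.int64(190), np.int64(190), np.int64(190), np.int64(193), np.int64(190), np.int64(191), np.int64(191), np.int64(190), np.int64(192), np.int64(191), np.int64(191), np.int64(190), np.int64(192), np.int64(191), np.int64(192), np.int64(193), np.int64(191), np.int64(194), np.int64(192), np.int64(192), np.int64(192), np.int64(192), np.int64(192), np.int64(192), np.int64(193), np.int64(192), np.int64(194), np.int64(193), np.int64(192), np.int64(194), np.int64(192), np.int64(193), np.int64(193), np.int64(194), np.int64(194), np.int64(192), np.int64(193), np.int64(194), np.int64(194), np.int64(193), np.int64(194), np.int64(193), np.int64(194), np.int64(195), np.int64(193), np.int64(194), np.int64(195), np.int64(193), np.int64(192), np.int64(194), np.int64(193),
[... 3176 characters left out ...]
4(207), np.int64(206), np.int64(206), np.int64(210), np.int64(237), np.int64(239), np.int64(239), np.int64(239), np.int64(239), np.int64(239), np.int64(239), np.int64(161), np.int64(166), np.int64(168), np.int64(170), np.int64(166), np.int64(165), np.int64(166), np.int64(168), np.int64(153), np.int64(136), np.int64(113), np.int64(191), np.int64(194), np.int64(195), np.int64(193), np.int64(195), np.int64(195), np.int64(197), np.int64(197), np.int64(198), np.int64(198), np.int64(200), np.int64(200), np.int64(198), np.int64(198), np.int64(198), np.int64(196), np.int64(197), np.int64(198), np.int64(197)]
bar cols 49 308 329 [-19.3  37.9] [-0. 38.]
bar cols 134 309 328 [-18.9 -35.8] [  0.2 -35.8]
```

```bash
python3 - <<'E'
from h import *;import pickle
C=pickle.load(open('w5.pkl','rb'))
y=np.radians(105.45);Y=np.array([np.cos(y),np.sin(y)]);m=np.array([.6113,.0611])
T=lambda u,v,z:(onz('w',u,v,z,C)[:2]-m)@Y*1e3
a,b,g=T(318,20,.054),T(318,157,.054),T(318,93,.054);l=[T(340,v,.064) for v in(26.4,50,135.2,154)]
print(a,b,g,l,'bar mid',(a+b)/2,'anvil mid',np.mean(l))
E
```

```text
60.54044252130475 -57.96255076678168 1.2802249029433215 [np.float64(54.08029612712618), np.float64(36.17691544072978), np.float64(-35.500904917817955), np.float64(-52.99630625448703)] bar mid 1.2889458772615328 anvil mid 0.4400000988877437
```

Centred to within 1 mm, flush on both uprights, and the arm is still held by the catch.

```bash
python3 -c "
from station import *
print(job_done())"
```

```text
the job is handed in; nothing more can be done
None
```

The striker arm is cocked and held by the hook, and the test bar lies flush against both anvil uprights, about 1 mm off centre; the job was handed in at about 25 s and no verdict came back.

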